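# Close the disposer's drain collar with its keyed cover

### The arm

A 6-joint arm with a two-finger parallel gripper is mounted at the origin on the work surface. World frame = base frame: x ahead of the robot, y to its left, z up, the work surface at z = 0. Lengths are in m, angles in rad, forces in N, time in s.
With the tool pointing down it reaches from about 0.3 to 1 m from the base axis. Payload 5.1 kg.
Tool frame: the origin (TCP) lies at the very end of the fingers, on their centre line; the grasp point (between the pads) lies grip_point_offset behind it (grip_point_offset is the distance from the TCP to the grasp point, in m); z points along the fingers, y is the line along which they close (so a half turn about z gives the same grasp; the last joint's range is limited). The gripper opens to 95 mm and grips with 3 to 60 N. Pads are 20 mm wide; open, the fingers measure 119 mm over their backs; the gripper's body (75 mm by 180 mm) begins 59 mm behind the grasp point.
Start: joints at [-1.2, 0.124, 1.65, -0, 1.367, -0.083], TCP at [0.285, -0.584, 0.215] pointing down, gripper open.
Joint ranges: [-2.61, 2.61], [-1.02, 2.33], [0.03, 2.71], [-1.35, 4.49], [0.32, 2.68], [-2.91, 2.91]. Speed limits (rad/s): [2.57, 2.57, 3.14, 3.14, 3.14, 3.14].

### API

Orientations are given as a rotation vector (axis times angle).
In Python, from plant import * gives the robot as it stands. The module is installed in compiled form; this text tells all that it offers.
- The arm moves only by the tool play_rows, never from a script. Its argument "steps" is a list of rows, each a list of 2 entries, a list of its own where there are three numbers: the shift along the world's x, y, z in m, then the turn, a rotation vector about the world's x, y, z in rad. A call has 1 to 5 rows; each row shifts and turns the commanded pose from where the row before left it; what a row does not reach is not made up. A row lasts 1/12 s, in which the tool goes at most 41.7 mm and 7.16 degrees, less where a joint would pass 70% of its speed; a pose out of reach is approached as far as the arm can. A call is refused whole if a number of a shift passes 0.0417 or a number of a turn 0.125, either way. A call with a gripper value outside its range is refused whole. "claw" is the closure, from -1 (fully open) to 1 (shut), set as the call begins (left out, the last holds). The fingers move at their own pace and stop on an object; "newtons" is the grip in N (left out, the last holds). Time passes only in rows, so rows that do not move let the fingers close. It gives the time, the measured TCP pose, the force, the opening and the grip force at its end, in the units of the state.
- observe(): the state, without advancing time (a new reading comes with each control period).
- read_camera(name): name is "scene" or "top"; returns a dict with "image" (480x640x3 uint8, blue, green, red), "mtx" (3x3 intrinsics, pixels), "D" ([k1, k2, p1, p2, k3] as OpenCV has them; the pictures are not rectified), "R" (3x3) and "t" (3): a world point X has camera coordinates R X + t. Camera axes: x right, y down, z forward; pixel columns grow to the right and rows downward; lengths in m; the calibration is good to about 2 mm. A picture is of the moment at which its call begins. There is no depth.
- sign_off(): hands the job in; it is judged then, once.
Trained networks look in a picture, given as the dict that the camera call returned (one of the last four; its "shot" number tells which), for a name from the list of things; names that differ only in an ending like _2 or _b are one class to them, and where a whole thing is asked for, a point or a joint stands for the part that bears it (a point fixed in the world has none). Each returns a list of dicts, best first, with "conf" (0 to 1); they miss things now and then, are a little off and sometimes report something else, mostly with a low value. They report only what shows in the picture. A call takes as long as a camera call.
- spot_in(picture, target): "bbox" ([left, top, width, height] as shares, 0 to 1, of the picture: columns of its width, rows of its height, round what is visible of it).
- pinpoint(picture, target): "location" ([column, row] as shares, 0 to 1, of the picture: columns of its width, rows of its height: a listed point, or the origin of a listed thing).
The state is a dict: "time_s": time; "qpos": joint angles; "dq": joint speeds; "joint_efforts": joint torques, N m; "ee_pos": TCP position; "ee_rot": TCP orientation; "ft_force": force on the tool from outside, world axes, zero at the start; "moment": the same for the moment, N m; "width": opening from 0.0 (shut) to 1.0 (fully open); "finger_force": force on a finger pad.
Only numpy, scipy, OpenCV 4.12 (cv2) and the standard library are available. Lean on these libraries where they do the work, as an engineer would, in place of code of your own. Each camera call takes 0.05 s, during which the arm holds its last target. There are 200 camera calls.

### The job

On the worktop stands a black disposer drain collar with a white notched cover perched on it. With a fingertip, push the cover's blue lug around until the notch in its rim stands over the red pin of the collar, then press the cover gently down until it is fully home, flush with the collar's rim, and move clear. Do not pinch the cover or pull it up, and leave everything else on the worktop where it is.

Things in the scene. Friction and masses are not known exactly. Their poses are not given: they have to be found in the camera images.
- drain_collar: the black collar, fixed to the worktop, with all it carries: 156 mm across its foot, 144 mm across its rim (wall 10 mm thick, inner diameter 124 mm), rim 85 mm above the worktop. Origin under its centre, on the worktop; z up. A red round pin, 9 mm thick, lies level along its x axis, just under the rim height, fixed in the wall: it reaches inwards to 47 mm from the axis and ends in a red block, 16 mm wide, that shows 20 mm outside the wall on the +x side.
- collar_rim (a point): on the collar's vertical axis at rim height (85 mm above the worktop)
- pin (a point): above the red pin, 52 mm from the collar's axis along the collar's +x, at rim height
- cover (a joint): turn of the cover about the collar's vertical axis, rad, positive counterclockwise seen from above; 0 or 2 pi (6.283) = notch over the pin. It turns freely either way, any number of turns, stays where it is left and takes about 0.06 N m (some 1.5 N at the lug). Within 0.06 rad of the pin the notch clears it; its rounded top guides a notch that is slightly farther off.
- cover_drop (a joint): how far the cover is pressed down, m: 0 at the start, 0.010 fully home against its stop. A seal holds it at any height: moving it takes about 7 N and it stays where it is left. Where the notch is not over the pin, the pin stops it at about 0.0015 to 0.003.
- cover_top (a point): centre of the cover's flat top, on the axis: 95 mm above the worktop at the start, 85 mm when home. The cover is a white disc 120 mm across and 8 mm thick, its middle flat and bare (a grey round patch 60 mm across) within 36 mm of the axis
- notch (a point): the notch in the cover's rim, 52 mm from its axis, at the height of its top; the notch is 16 mm wide, open outwards, and runs in to 44 mm from the axis. A red square mark, 10 mm, on the top lies just inside it
- lug (a point): middle of the blue lug that stands on the cover's top, opposite the notch, 46 mm from the axis: 20 mm long radially, 14 mm wide along the rim, 24 mm tall above the cover's top. Push it sideways to turn the cover
- spray_violet: spray bottle of violet cleaner, white trigger head, 72 mm across, 215 mm tall; origin under its centre. Bystander, loose
- spray_teal: spray bottle of teal cleaner, red trigger head, 72 mm across, 215 mm tall; origin under its centre. Bystander, loose
- aid_kit: flat pale-blue first-aid box with a red cross, 110 x 160 x 50 mm tall; origin under its centre. Bystander, loose
- brush: yellow and green scrubbing brush lying bristles down, 130 x 50 x 38 mm tall; origin under its centre. Bystander, loose
- wrench: steel wrench lying flat, 160 mm long along its x axis; origin under its middle. Bystander, loose
- clamp_ring: steel ring lying flat, 72 mm outside, 54 mm inside, 12 mm high; origin under its centre. Bystander, loose
- screw_jar: small amber jar with a steel cap, 44 mm across, 45 mm tall; origin under its centre. Bystander, loose

How it is judged:
By the outcome, as a careful person would: the job done as asked, in the order asked, and still so for the second after the job is handed in, with the robot touching nothing.
It also fails if it takes over 51 s, if anything falls off the work surface, if the arm or the gripper's body presses on something with over 40 N, if the wrist force passes 120 N, or if a joint passes its speed limit or range.

## Working session

There is one attempt and no reset: what is moved stays moved. The work goes in short steps, Python scripts to look and compute and a tool call to move; the robot and the scene stay as the last step left them, time stands still between calls to the robot, and variables do not carry over. Pictures are saved under pics/ and viewed, at most 10 in all, crops included, and the job is handed in when it is done.

Besides the shell and the picture viewer there is one more tool, called after ">>>" as name(argument=value, ...) on one line, values as JSON. play_rows: Moves the arm, as the interface text tells. Its arguments: {"type":"object","properties":{"steps":{"type":"array"},"claw":{"type":"number"},"newtons":{"type":"number"}},"required":["steps"]}

```bash
mkdir -p pics
cat > h.py <<'E'
from plant import *
import numpy as np, cv2
def ray(p,loc,z):
    u=np.array([[[loc[0]*640,loc[1]*480]]],float)
    n=cv2.undistortPoints(u,np.array(p["mtx"]),np.array(p["D"]))[0,0]
    R=np.array(p["R"]);t=np.array(p["t"]).ravel()
    c=-R.T@t; d=R.T@np.array([n[0],n[1],1])
    return c+d*(z-c[2])/d[2]
def look(tag,zs,cams=("top","scene")):
    for c in cams:
        p=read_camera(c); cv2.imwrite(f"pics/{tag}_{c}.png",p["image"])
        for n,z in zs.items():
            r=pinpoint(p,n)[:2]
            print(c,n,[(round(a["conf"],2),(np.array(a["location"])*[640,480]).round(),ray(p,a["location"],z).round(4)) for a in r])
E
python3 - <<'E'
from h import *
look("a",{"drain_collar":0,"collar_rim":.085,"pin":.085,"cover_top":.095,"notch":.095,"lug":.107,"spray_violet":0,"spray_teal":0,"aid_kit":0,"brush":0,"wrench":0,"clamp_ring":0,"screw_jar":0})
s=observe();print(s["time_s"],s["ee_pos"],s["ee_rot"],s["ft_force"],s["width"])
E
```

```text
top drain_collar [(0.6, array([347., 194.]), array([ 0.6569, -0.1282,  0.    ]))]
top collar_rim [(0.73, array([348., 221.]), array([ 0.584 , -0.1227,  0.085 ])), (0.71, array([348., 222.]), array([ 0.5798, -0.1232,  0.085 ]))]
top pin [(0.88, array([350., 199.]), array([ 0.6327, -0.1292,  0.085 ])), (0.49, array([347., 226.]), array([ 0.5723, -0.121 ,  0.085 ]))]
top cover_top [(0.64, array([350., 217.]), array([ 0.591, -0.127,  0.095]))]
top notch [(0.77, array([324., 225.]), array([ 0.5746, -0.0698,  0.095 ]))]
top lug [(0.71, array([370., 220.]), array([ 0.5809, -0.1704,  0.107 ])), (0.5, array([346., 226.]), array([ 0.5704, -0.1174,  0.107 ]))]
top spray_violet [(0.81, array([481., 174.]), array([ 0.698 , -0.4536,  0.    ]))]
top spray_teal [(0.65, array([473., 269.]), array([ 0.469 , -0.4231,  0.    ])), (0.35, array([369., 219.]), array([ 0.5954, -0.179 ,  0.    ]))]
top aid_kit [(0.91, array([149., 197.]), array([0.6637, 0.3478, 0.    ]))]
top brush [(0.8, array([424., 201.]), array([ 0.6348, -0.3121,  0.    ]))]
top wrench [(0.75, array([177., 318.]), array([0.3734, 0.2819, 
[... 974 characters left out ...]
ay([ 0.4574, -0.416 , -0.    ])), (0.18, array([455., 284.]), array([0.3683, 0.2813, 0.    ]))]
scene aid_kit [(0.72, array([433., 391.]), array([0.6642, 0.359 , 0.    ]))]
scene brush [(0.6, array([202., 247.]), array([ 0.6397, -0.3003,  0.    ]))]
scene wrench [(0.84, array([453., 287.]), array([0.3798, 0.2793, 0.    ])), (0.4, array([253., 250.]), array([ 0.5684, -0.1881,  0.    ]))]
scene clamp_ring [(0.77, array([260., 203.]), array([ 0.4062, -0.2999, -0.    ]))]
scene screw_jar [(0.84, array([334., 231.]), array([ 0.3807, -0.0611,  0.    ]))]
1.4 [ 0.28495738 -0.58421144  0.21466309] [3.06099503e+00 7.06840350e-01 1.00267661e-05] [-0.07853888 -0.4641189   0.58309349] 1.0017442358396447
```

Run:
```python
import cv2,numpy as np
a=cv2.imread("pics/a_top.png");b=cv2.imread("pics/a_scene.png")
x=cv2.resize(a[160:270,290:410],(480,440),interpolation=cv2.INTER_CUBIC)
y=cv2.resize(b[190:300,210:290],(320,440),interpolation=cv2.INTER_CUBIC)
cv2.imwrite("pics/a_crop.png",np.hstack([x,y]))
```

```text
(no output)
```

View pics/a_crop.png

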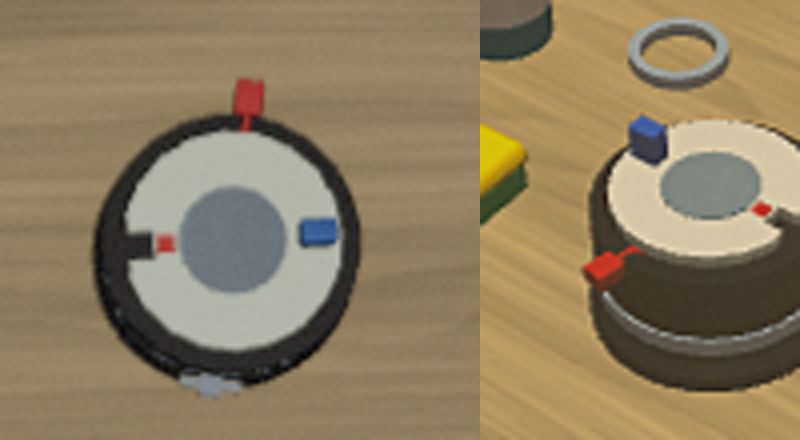

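View pics/a_top.png

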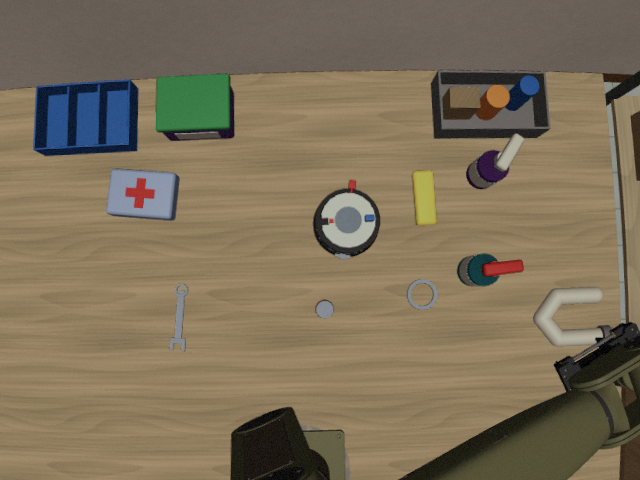

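```bash
cat >> h.py <<'E'
def blobs(p,box,lo,hi,z,mn=5):
    x0,y0,x1,y1=box; h=cv2.cvtColor(p["image"],cv2.COLOR_BGR2HSV)[y0:y1,x0:x1]
    m=cv2.inRange(h,lo,hi)
    n,_,st,ce=cv2.connectedComponentsWithStats(m)
    out=[]
    for i in range(1,n):
        if st[i,4]>=mn:
            c=ce[i]+[x0,y0]; out.append((int(st[i,4]),c.round(1),ray(p,(c+.5)/[640,480],z).round(4)[:2]))
    return out
B={"top":(310,170,390,265),"scene":(225,205,310,300)}
E
python3 - <<'E'
from h import *
for c in ("top","scene"):
    p=read_camera(c); cv2.imwrite(f"pics/b_{c}.png",p["image"])
    print(c,-np.array(p["R"]).T@np.array(p["t"]).ravel())
    print("grey", blobs(p,B[c],(95,20,90),(130,110,180),.095,60))
    print("blue", blobs(p,B[c],(105,130,60),(130,255,255),.119))
    for nm,z in (("red@.095",.095),("red@.08",.08)):
        print(nm,blobs(p,B[c],(0,150,100),(8,255,255),z),blobs(p,B[c],(172,150,100),(180,255,255),z))
E
```

```text
top [ 0.44437366 -0.04170466  1.39982832]
grey [(523, array([347.9, 219.7]), array([ 0.5837, -0.1234]))]
blue [(49, array([369.2, 217.4]), array([ 0.5849, -0.1684]))]
red@.095 [(68, array([351.8, 185. ]), array([ 0.6608, -0.1346])), (9, array([331., 221.]), array([ 0.5817, -0.0861]))] []
red@.08 [(68, array([351.8, 185. ]), array([ 0.6632, -0.1357])), (9, array([331., 221.]), array([ 0.5833, -0.0866]))] []
scene [1.20244495 0.42464625 0.83181945]
grey []
blue [(23, array([251.4, 221.4]), array([ 0.5883, -0.1652]))]
red@.095 [(11, array([280., 242.]), array([ 0.5842, -0.0835])), (59, array([241.9, 255.5]), array([ 0.6706, -0.1243]))] []
red@.08 [(11, array([280., 242.]), array([ 0.5716, -0.0938])), (59, array([241.9, 255.5]), array([ 0.6598, -0.1354]))] []
```

View pics/a_scene.png

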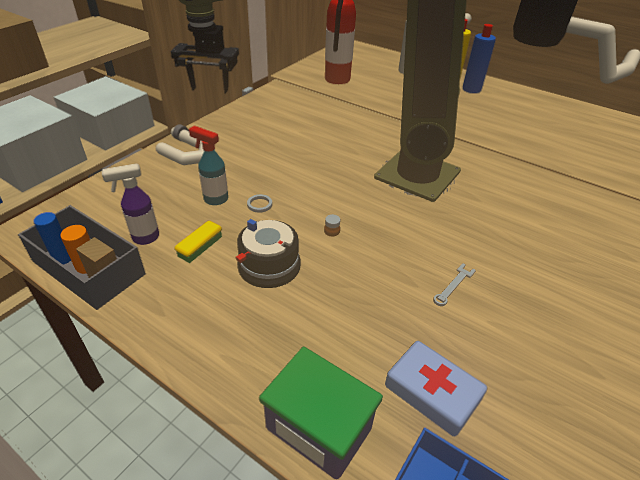

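>>> play_rows(steps=[[[0, 0, 0.035], [0, 0, 0.116]], [[0, 0, 0.035], [0, 0, 0.116]], [[0, 0.01, 0.02], [0, 0, 0.116]], [[0.024, 0.029, 0], [0, 0, 0.116]], [[0.024, 0.029, 0], [0, 0, 0.116]]], claw=1, newtons=20)

```text
time_s: 1.92
ee_pos: [0.3329, -0.5171, 0.3075]
ee_rot: [2.725, 1.554, -0.0]
ft_force: [0.5, -0.6, -0.0]
width: 0.708
finger_force: 0.0
```

>>> play_rows(steps=[[[0.024, 0.029, 0], [0, 0, 0.116]], [[0.024, 0.029, 0], [0, 0, 0.116]], [[0.024, 0.029, 0], [0, 0, 0.116]], [[0.024, 0.029, 0], [0, 0, 0.116]], [[0.024, 0.029, 0], [0, 0, 0.116]]])

```text
time_s: 2.33
ee_pos: [0.4538, -0.3696, 0.3049]
ee_rot: [2.167, 2.274, 0.0]
ft_force: [0.4, -0.2, -0.0]
width: 0.355
finger_force: 0.0
```

>>> play_rows(steps=[[[0.024, 0.029, 0], [0, 0, 0]], [[0.024, 0.029, 0], [0, 0, 0]], [[0.024, 0.029, 0], [0, 0, 0]], [[0.024, 0.029, 0], [0, 0, 0]], [[0.024, 0.029, 0], [0, 0, 0]]])

```text
time_s: 2.75
ee_pos: [0.5739, -0.2246, 0.3049]
ee_rot: [2.173, 2.268, 0.0]
ft_force: [-0.1, -0.8, 0.4]
width: 0.03
finger_force: 0.0
```

>>> play_rows(steps=[[[0.024, 0.028, 0], [0, 0, 0]], [[0.023, 0.028, 0], [0, 0, 0]], [[0, 0, -0.04], [0, 0, 0]], [[0, 0, -0.04], [0, 0, 0]], [[0, 0, -0.04], [0, 0, 0]]])

```text
time_s: 3.17
ee_pos: [0.621, -0.1694, 0.1844]
ee_rot: [2.169, 2.269, 0.002]
ft_force: [-0.0, -0.5, -1.0]
width: 0.002
finger_force: 0.0
```

>>> play_rows(steps=[[[0, 0, -0.03], [0, 0, 0]], [[0, 0, -0.02], [0, 0, 0]], [[0, 0, -0.015], [0, 0, 0]], [[0, 0, -0.01], [0, 0, 0]], [[0, 0, 0], [0, 0, 0]]])

```text
time_s: 3.58
ee_pos: [0.6189, -0.1699, 0.1075]
ee_rot: [-2.171, -2.266, 0.002]
ft_force: [-0.2, -0.0, -0.9]
width: 0.003
finger_force: 0.0
```

Run:
```python
from h import *
ims=[]
for c in ("top","scene"):
    p=read_camera(c); x0,y0,x1,y1=B[c]
    ims.append(cv2.resize(p["image"][190-(c=="scene")*10:290,290-70*(c=="scene"):390-70*(c=="scene")],(400,400),interpolation=2))
cv2.imwrite("pics/c.png",np.hstack(ims))
s=observe();print(s["ee_pos"],s["ft_force"])
# arc plan: finger centre rel. to axis for lug angle a: r=46 radial, +19mm tangential ccw
C=np.array([.584,-.1235]); P=np.array(s["ee_pos"][:2])
prev=P
for a in np.radians([-87.5]+list(np.linspace(-92,-188,17))):
    q=C+.046*np.array([np.cos(a),np.sin(a)])+.019*np.array([-np.sin(a),np.cos(a)])
    print(round(np.degrees(a),1),q.round(4),(q-prev).round(4)); prev=q
```

```text
[ 0.62069765 -0.17056891  0.11089421] [ 1.01698142 -0.63982174  0.39581347]
-87.5 [ 0.605  -0.1686] [-0.0157  0.0019]
-92.0 [ 0.6014 -0.1701] [-0.0036 -0.0015]
-98.0 [ 0.5964 -0.1717] [-0.005  -0.0016]
-104.0 [ 0.5913 -0.1727] [-0.0051 -0.001 ]
-110.0 [ 0.5861 -0.1732] [-0.0052 -0.0005]
-116.0 [ 0.5809 -0.1732] [-0.0052  0.0001]
-122.0 [ 0.5757 -0.1726] [-0.0052  0.0006]
-128.0 [ 0.5707 -0.1714] [-0.0051  0.0011]
-134.0 [ 0.5657 -0.1698] [-0.0049  0.0017]
-140.0 [ 0.561  -0.1676] [-0.0047  0.0022]
-146.0 [ 0.5565 -0.165 ] [-0.0045  0.0026]
-152.0 [ 0.5523 -0.1619] [-0.0042  0.0031]
-158.0 [ 0.5485 -0.1583] [-0.0038  0.0035]
-164.0 [ 0.545  -0.1544] [-0.0034  0.0039]
-170.0 [ 0.542  -0.1502] [-0.003   0.0042]
-176.0 [ 0.5394 -0.1457] [-0.0026  0.0045]
-182.0 [ 0.5374 -0.1409] [-0.0021  0.0048]
-188.0 [ 0.5358 -0.1359] [-0.0016  0.005 ]
```

View pics/c.png

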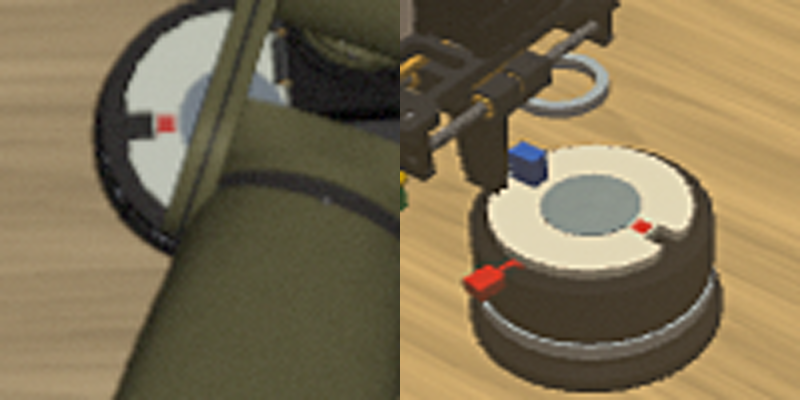

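>>> play_rows(steps=[[[-0.008, 0.001, -0.003], [0, 0, 0]], [[-0.008, 0.001, -0.002], [0, 0, 0]], [[-0.0036, -0.0015, 0], [0, 0, -0.08]], [[-0.005, -0.0016, 0], [0, 0, -0.105]], [[-0.0051, -0.001, 0], [0, 0, -0.105]]])

```text
time_s: 4.1
ee_pos: [0.5903, -0.1723, 0.106]
ee_rot: [2.482, 1.923, 0.003]
ft_force: [1.5, 0.8, 0.2]
width: 0.003
finger_force: 0.7
```

>>> play_rows(steps=[[[-0.0052, -0.0005, 0], [0, 0, -0.105]], [[-0.0052, 0.0001, 0], [0, 0, -0.105]], [[-0.0052, 0.0006, 0], [0, 0, -0.105]], [[-0.0051, 0.0011, 0], [0, 0, -0.105]], [[-0.0049, 0.0017, 0], [0, 0, -0.105]]])

```text
time_s: 4.52
ee_pos: [0.5648, -0.1696, 0.1061]
ee_rot: [2.896, 1.213, 0.004]
ft_force: [1.5, -0.4, -0.4]
width: 0.005
finger_force: 0.6
```

>>> play_rows(steps=[[[-0.0047, 0.0022, 0], [0, 0, -0.105]], [[-0.0045, 0.0026, 0], [0, 0, -0.105]], [[-0.0042, 0.0031, 0], [0, 0, -0.105]], [[-0.0038, 0.0035, 0], [0, 0, -0.105]], [[-0.0034, 0.0039, 0], [0, 0, -0.105]]])

```text
time_s: 4.93
ee_pos: [0.5441, -0.1544, 0.1061]
ee_rot: [3.111, 0.42, 0.004]
ft_force: [0.3, -1.4, 0.4]
width: 0.007
finger_force: 0.7
```

```bash
cat > m.py <<'E'
from h import *
import sys
s=observe();print(s["ee_pos"].round(4) if hasattr(s["ee_pos"],"round") else s["ee_pos"],s["ee_rot"],s["ft_force"])
ims=[]
for c in ("top","scene"):
    p=read_camera(c)
    ims.append(cv2.resize(p["image"][170:280,290-70*(c=="scene"):390-70*(c=="scene")],(400,440),interpolation=2))
    print(c,"grey",blobs(p,B[c],(80,15,80),(130,110,180),.095,60))
    print("blue",blobs(p,B[c],(105,130,60),(130,255,255),.119))
    print("red",blobs(p,B[c],(0,150,100),(8,255,255),.095))
cv2.imwrite(f"pics/{sys.argv[1]}.png",np.hstack(ims))
E
python3 m.py d
```

```text
[ 0.5441 -0.1544  0.1061] [3.1112992  0.42005854 0.00437982] [ 0.34218481 -1.40426094  0.41535497]
top grey [(164, array([340.6, 216.7]), array([ 0.5906, -0.1075]))]
blue []
red [(65, array([351.8, 184.8]), array([ 0.6611, -0.1346])), (9, array([340.9, 204.7]), array([ 0.6174, -0.109 ]))]
scene grey []
blue [(23, array([272.6, 216.5]), array([ 0.5443, -0.1366]))]
red [(11, array([262.6, 246.1]), array([ 0.619 , -0.1068])), (74, array([242. , 256.1]), array([ 0.6721, -0.1227]))]
```

View pics/d.png

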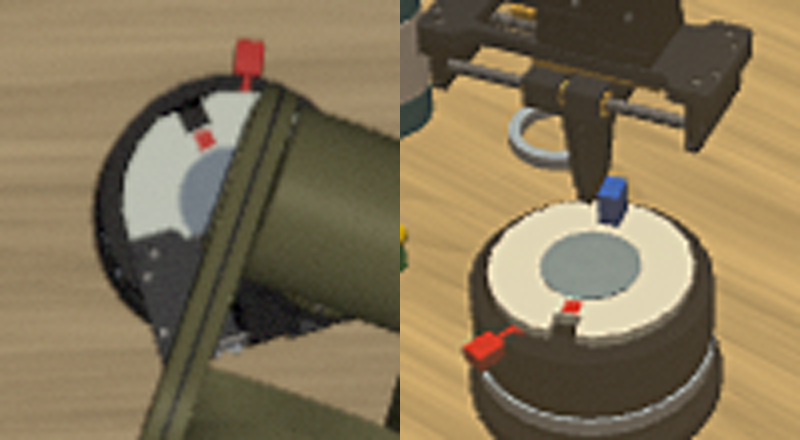

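>>> play_rows(steps=[[[-0.0028, 0.0039, 0], [0, 0, -0.096]], [[-0.0024, 0.0042, 0], [0, 0, -0.096]], [[-0.002, 0.0045, 0], [0, 0, -0.096]], [[-0.0015, 0.0046, 0], [0, 0, -0.096]], [[-0.0011, 0.0047, 0], [0, 0, -0.096]]])

```text
time_s: 5.45
ee_pos: [0.5337, -0.1327, 0.1054]
ee_rot: [3.123, -0.326, 0.0]
ft_force: [-2.4, -2.2, 0.9]
width: 0.003
finger_force: 1.0
```

```bash
python3 m.py e
```

```text
[ 0.5337 -0.1327  0.1054] [ 3.12329417e+00 -3.25790864e-01  1.26988397e-04] [-2.35459665 -2.16485563  0.93730636]
top grey []
blue []
red [(88, array([351.3, 187.5]), array([ 0.6551, -0.1333]))]
scene grey []
blue [(28, array([280.1, 219. ]), array([ 0.5408, -0.1165]))]
red [(10, array([256.1, 244.1]), array([ 0.6229, -0.1232])), (79, array([243. , 255.4]), array([ 0.6689, -0.1225]))]
```

View pics/e.png

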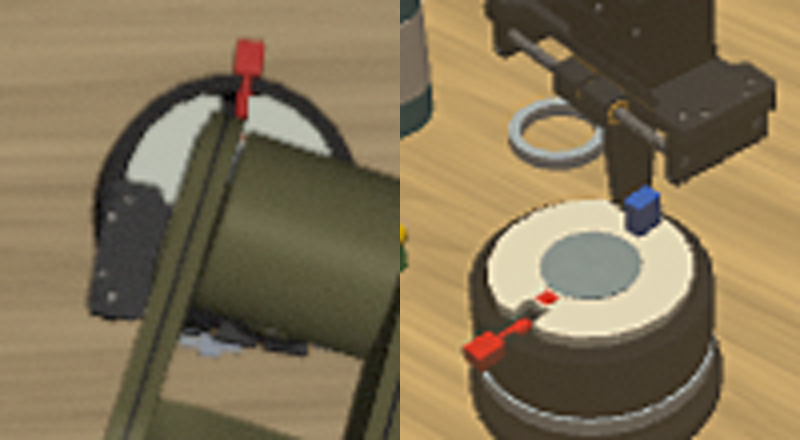

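Run:
```python
from h import *
p=read_camera("scene")
h=cv2.cvtColor(p["image"],cv2.COLOR_BGR2HSV)
print(h[236,268],h[233,262],h[243,285])
g=h[236,268].astype(int)
lo=np.maximum(g-[25,25,25],0);hi=np.minimum(g+[25,25,25],255)
gr=max(blobs(p,(240,215,300,265),tuple(map(int,lo)),tuple(map(int,hi)),.095,50),key=lambda b:b[0]);print(gr)
C=gr[2]
for z in (.095,.08):
  for b in blobs(p,B["scene"],(0,120,90),(8,255,255),z,4):
    d=b[2]-C; print(z,b,np.hypot(*d).round(4),np.degrees(np.arctan2(d[1],d[0])).round(1))
# tip-to-block direction of the pin blob by PCA in world at z=.08
m=cv2.inRange(h,(0,120,90),(8,255,255)); ys,xs=np.nonzero(m[245:270,230:262]); 
W=np.array([ray(p,((x+230.5)/640,(y+245.5)/480),.08)[:2] for x,y in zip(xs,ys)])
u,s,v=np.linalg.svd(W-W.mean(0)); print(np.degrees(np.arctan2(v[0][1],v[0][0])),W.mean(0))
```

```text
[ 54  17 147] [ 57  16 148] [ 23  48 224]
(324, array([267.1, 235.8]), array([ 0.5855, -0.1211]))
0.095 (14, array([256.5, 244. ]), array([ 0.622 , -0.1227])) 0.0365 -2.5
0.095 (85, array([243.2, 255.2]), array([ 0.6683, -0.1226])) 0.0828 -1.0
0.08 (14, array([256.5, 244. ]), array([ 0.6102, -0.1338])) 0.0278 -27.2
0.08 (85, array([243.2, 255.2]), array([ 0.6575, -0.1337])) 0.0731 -9.9
-3.511530455672916 [ 0.65537137 -0.13363692]
```

>>> play_rows(steps=[[[-0.0003, 0.0024, 0], [0, 0, -0.048]], [[-0.0003, 0.0024, 0], [0, 0, -0.048]], [[0, 0, 0], [0, 0, 0]]])

```text
time_s: 5.85
ee_pos: [0.5335, -0.1275, 0.1049]
ee_rot: [3.106, -0.469, -0.0]
ft_force: [-0.7, -1.2, 1.2]
width: 0.006
finger_force: 0.5
```

>>> play_rows(steps=[[[0, -0.012, 0], [0, 0, 0]], [[-0.005, -0.01, 0.02], [0, 0, 0]], [[-0.02, -0.02, 0.03], [0, 0, 0]], [[-0.02, -0.02, 0.02], [0, 0, 0]], [[-0.02, -0.03, 0], [0, 0, 0]]])

```text
time_s: 6.27
ee_pos: [0.4707, -0.2214, 0.1803]
ee_rot: [3.104, -0.465, 0.014]
ft_force: [1.1, -1.1, 0.7]
width: 0.002
finger_force: 0.0
```

>>> play_rows(steps=[[[-0.02, -0.035, 0], [0, 0, 0]], [[-0.02, -0.035, 0], [0, 0, 0]], [[-0.01, -0.04, 0], [0, 0, 0]], [[0, -0.04, 0], [0, 0, 0]]])

```text
time_s: 6.6
ee_pos: [0.4164, -0.3718, 0.1751]
ee_rot: [3.105, -0.47, 0.001]
ft_force: [1.4, -0.0, 0.2]
width: 0.004
finger_force: 0.0
```

```bash
python3 m.py f
```

```text
[ 0.4164 -0.3718  0.1751] [ 3.10549418e+00 -4.70384061e-01  1.10634075e-03] [ 1.39465124 -0.01241332  0.16724199]
top grey [(533, array([347.8, 219.6]), array([ 0.5838, -0.1232]))]
blue [(46, array([345.8, 240. ]), array([ 0.5372, -0.116 ]))]
red [(92, array([351.4, 187.9]), array([ 0.6543, -0.1335])), (9, array([350., 203.]), array([ 0.6206, -0.1293]))]
scene grey []
blue [(24, array([281.2, 219.8]), array([ 0.5415, -0.1127]))]
red [(11, array([255.5, 243.4]), array([ 0.6218, -0.126 ])), (69, array([242.7, 255.3]), array([ 0.6693, -0.1232]))]
```

View pics/f.png

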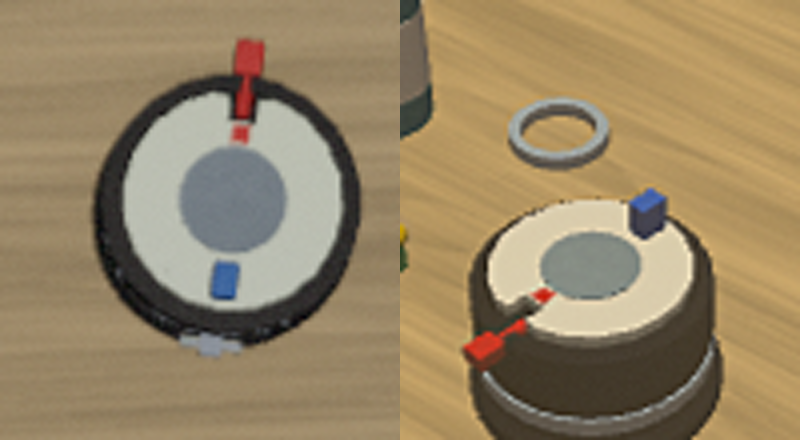

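>>> play_rows(steps=[[[0, 0.005, 0.035], [0, 0, 0]], [[0.01, 0.013, 0.025], [0, 0, 0]], [[0.023, 0.033, 0], [0, 0, 0]], [[0.023, 0.033, 0], [0, 0, 0]], [[0.023, 0.033, 0], [0, 0, 0]]])

```text
time_s: 7.12
ee_pos: [0.4985, -0.2518, 0.2357]
ee_rot: [3.106, -0.471, 0.003]
ft_force: [0.1, -0.1, 0.2]
width: 0.002
finger_force: 0.0
```

>>> play_rows(steps=[[[0.023, 0.033, 0], [0, 0, 0]], [[0.023, 0.033, 0], [0, 0, 0]], [[0.023, 0.033, 0], [0, 0, 0]], [[0.02, 0.032, 0], [0, 0, 0]], [[0, 0, 0], [0, 0, 0]]])

```text
time_s: 7.53
ee_pos: [0.589, -0.1163, 0.2345]
ee_rot: [-3.105, 0.459, -0.001]
ft_force: [-1.2, 0.6, -0.1]
width: 0.005
finger_force: 0.0
```

>>> play_rows(steps=[[[-0.004, -0.006, -0.03], [0, 0, 0]], [[0, 0, -0.04], [0, 0, 0]], [[0, 0, -0.035], [0, 0, 0]], [[0, 0, -0.02], [0, 0, 0]], [[0, 0, -0.006], [0, 0, 0]]])

```text
time_s: 7.95
ee_pos: [0.5791, -0.127, 0.0983]
ee_rot: [-3.105, 0.47, 0.014]
ft_force: [-0.7, 0.2, -0.6]
width: 0.001
finger_force: 0.0
```

>>> play_rows(steps=[[[0, 0, -0.003], [0, 0, 0]], [[0, 0, -0.003], [0, 0, 0]], [[0, 0, -0.002], [0, 0, 0]], [[0, 0, -0.002], [0, 0, 0]], [[0, 0, 0], [0, 0, 0]]])

```text
time_s: 8.37
ee_pos: [0.5838, -0.1278, 0.0953]
ee_rot: [3.105, -0.472, 0.005]
ft_force: [-0.1, -0.1, -0.0]
width: 0.005
finger_force: 0.0
```

>>> play_rows(steps=[[[0, 0.002, -0.001], [0, 0, 0]], [[0, 0, -0.001], [0, 0, 0]], [[0, 0, -0.001], [0, 0, 0]], [[0, 0, -0.001], [0, 0, 0]], [[0, 0, 0], [0, 0, 0]]])

```text
time_s: 8.78
ee_pos: [0.584, -0.1264, 0.092]
ee_rot: [3.104, -0.472, 0.006]
ft_force: [-0.6, -2.4, 4.5]
width: 0.003
finger_force: 2.3
```

>>> play_rows(steps=[[[0, 0, -0.001], [0, 0, 0]], [[0, 0, -0.001], [0, 0, 0]], [[0, 0, -0.001], [0, 0, 0]], [[0, 0, 0], [0, 0, 0]]])

```text
time_s: 9.12
ee_pos: [0.584, -0.1263, 0.0889]
ee_rot: [3.104, -0.472, 0.006]
ft_force: [-0.4, -2.0, 4.1]
width: 0.004
finger_force: 2.3
```

>>> play_rows(steps=[[[0, 0, -0.001], [0, 0, 0]], [[0, 0, -0.001], [0, 0, 0]], [[0, 0, -0.001], [0, 0, 0]], [[0, 0, 0], [0, 0, 0]]])

```text
time_s: 9.45
ee_pos: [0.584, -0.1263, 0.0859]
ee_rot: [3.104, -0.472, 0.006]
ft_force: [-0.6, -2.1, 4.6]
width: 0.002
finger_force: 2.3
```

>>> play_rows(steps=[[[0, 0, -0.0007], [0, 0, 0]], [[0, 0, -0.0007], [0, 0, 0]], [[0, 0, 0], [0, 0, 0]]])

```text
time_s: 9.7
ee_pos: [0.5841, -0.1264, 0.0852]
ee_rot: [3.104, -0.472, 0.006]
ft_force: [-1.4, -1.8, 6.9]
width: 0.002
finger_force: 3.9
```

>>> play_rows(steps=[[[0, 0, -0.0007], [0, 0, 0]], [[0, 0, -0.0007], [0, 0, 0]], [[0, 0, 0], [0, 0, 0]]])

```text
time_s: 9.95
ee_pos: [0.5841, -0.1264, 0.0851]
ee_rot: [3.104, -0.472, 0.005]
ft_force: [-4.7, -1.5, 14.0]
width: 0.006
finger_force: 6.9
```

Against the stop. Move up and clear, then check.

>>> play_rows(steps=[[[0, 0, 0.003], [0, 0, 0]], [[0, 0, 0.01], [0, 0, 0]], [[0, 0, 0.03], [0, 0, 0]], [[0, 0, 0.04], [0, 0, 0]], [[0, 0, 0.04], [0, 0, 0]]])

```text
time_s: 10.37
ee_pos: [0.5815, -0.1246, 0.2041]
ee_rot: [-3.105, 0.472, 0.005]
ft_force: [0.9, 0.2, -0.2]
width: 0.007
finger_force: 0.0
```

>>> play_rows(steps=[[[0, 0, 0.04], [0, 0, 0]], [[-0.025, -0.03, 0.03], [0, 0, 0]], [[-0.025, -0.033, 0], [0, 0, 0]], [[-0.025, -0.033, 0], [0, 0, 0]], [[-0.025, -0.033, 0], [0, 0, 0]]])

```text
time_s: 10.78
ee_pos: [0.4857, -0.2503, 0.2708]
ee_rot: [3.105, -0.47, 0.003]
ft_force: [0.6, -1.0, 0.5]
width: 0.009
finger_force: 0.0
```

>>> play_rows(steps=[[[-0.02, -0.03, 0], [0, 0, 0]], [[-0.02, -0.03, 0], [0, 0, 0]], [[-0.02, -0.03, 0], [0, 0, 0]], [[0, 0, 0], [0, 0, 0]]])

```text
time_s: 11.12
ee_pos: [0.4234, -0.3435, 0.2696]
ee_rot: [3.102, -0.482, -0.001]
ft_force: [0.1, 0.2, 0.1]
width: 0.005
finger_force: 0.0
```

```bash
python3 m.py g
python3 - <<'E'
from h import *
look("h",{"spray_violet":0,"spray_teal":0,"brush":0,"clamp_ring":0,"screw_jar":0},("scene",))
E
```

```text
[ 0.4234 -0.3435  0.2696] [ 3.10247564e+00 -4.81598227e-01 -1.26798511e-03] [0.05909937 0.16130317 0.09408996]
top grey [(523, array([347.6, 220.2]), array([ 0.5826, -0.1227]))]
blue [(46, array([345.5, 240.3]), array([ 0.5365, -0.1153]))]
red [(91, array([351.4, 187.9]), array([ 0.6543, -0.1334])), (10, array([349.5, 204. ]), array([ 0.6184, -0.1281]))]
scene grey []
blue [(24, array([281.5, 223. ]), array([ 0.5504, -0.1049]))]
red [(12, array([255.8, 246.7]), array([ 0.6299, -0.1182])), (72, array([243.1, 255.1]), array([ 0.6682, -0.1229]))]
scene spray_violet [(0.87, array([143., 234.]), array([ 0.6968, -0.4629,  0.    ])), (0.65, array([337., 231.]), array([ 0.379 , -0.0552,  0.    ]))]
scene spray_teal [(0.9, array([218., 198.]), array([ 0.4628, -0.4136, -0.    ])), (0.32, array([268., 240.]), array([ 0.5162, -0.1803,  0.    ]))]
scene brush [(0.85, array([200., 244.]), array([ 0.6352, -0.312 ,  0.    ])), (0.68, array([251., 251.]), array([ 0.5746, -0.1908, -0.    ]))]
scene clamp_ring [(0.47, array([258., 203.]), array([ 0.4127, -0.3047,  0.    ]))]
scene screw_jar [(0.54, array([332., 228.]), array([ 0.3768, -0.0731,  0.    ]))]
```

View pics/g.png

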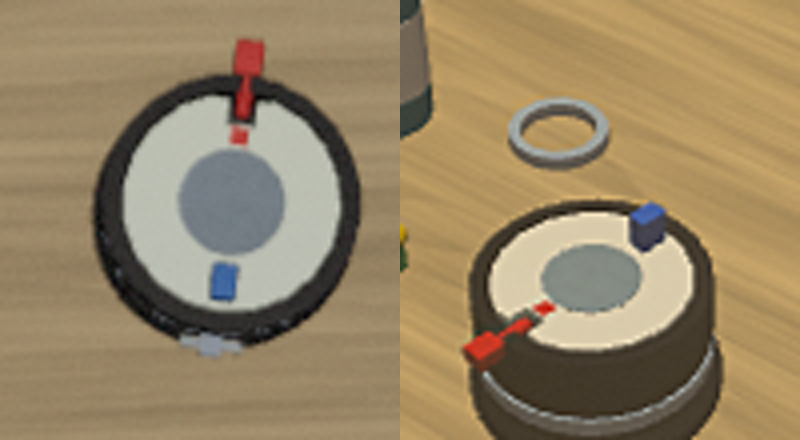

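The picture shows the cover flush inside the rim, with the pin in the notch (left crop, near (243,105)). The lug in the scene image dropped about 3 px, which fits 10 mm, and the bystanders have not moved.

```bash
python3 -c "
from plant import *
print(sign_off())"
```

```text
the job is handed in; nothing more can be done
None
```

The cover was turned until its notch stood over the pin, then pressed down about 10 mm to its stop, flush with the rim; the arm is clear, the bystanders look unmoved in the last picture, and the job is handed in at about 12 s of the 51 s allowed.

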